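# Zero the peak gauge and load the next specimen

## Robot

A 6-joint arm with a two-finger parallel gripper is mounted at the origin on a cart in front of the work surface, level with it; the furniture and walls round the work are solid. World frame = base frame: x ahead of the robot, y to its left, z up, the work surface at z = 0. Lengths are in mm, angles in rad, forces in N, time in s.
With the tool pointing down it reaches from about 325 to 875 mm from the base axis. Payload 4.4 kg.
Tool frame: the origin (TCP) lies midway between the tips of the shut fingers; the grasp point (between the pads) lies 19 mm behind it (bot.grip_point_offset is the distance from the TCP to the grasp point, in mm); z points along the fingers, y is the direction in which the jaws open and shut (so a half turn about z gives the same grasp; the last joint's range is limited). The gripper opens to 85 mm and grips with 20 to 120 N. Pads are 22 mm wide; open, the fingers measure 114 mm over their backs; the gripper's body (76 mm by 85 mm) begins 54 mm behind the grasp point. The pads swing forward as they close: fully open they stand 13 mm farther back than shut.
Start: joints at [-1.262, 0.207, 1.542, -0, 1.393, -0.15], TCP at [255.156, -515.289, 231.282] pointing down, gripper open.
Joint ranges: [-2.73, 2.73], [-0.86, 2.22], [0.23, 2.46], [-1.11, 4.25], [0.08, 2.63], [-2.82, 2.82]. Speed limits (rad/s): [2.79, 2.79, 3.14, 3.14, 3.14, 3.14].

## Interface

Orientations are given as a unit quaternion [x, y, z, w].
In Python, from station import bot gives the robot as it stands.
- The arm moves only by the shell command python3 -m jog 'ROWS' [FORCE]. ROWS is JSON, a list of rows, each an object with "translation": the shift along the world's x, y, z in mm, a list of three; "turn": the turn about the world's z in rad; "jaw": the closure in counts, from 0 (fully open) to 255 (shut). A call has 1 to 12 rows; each row shifts and turns the commanded pose from where the row before left it; what a row does not reach is not made up. A row lasts 1/8 s, in which the tool goes at most 62.5 mm and 10.7 degrees, less where a joint would pass 70% of its speed; a pose out of reach is approached as far as the arm can. A call is refused whole if a number of a shift passes 62.5 or a number of a turn 0.188, either way. A call with a gripper value outside its range is refused whole. The fingers move at their own pace and stop on an object; FORCE is the grip in N (left out, the last holds). Time passes only in rows, so rows that do not move let the fingers close. It gives the time, the measured TCP pose, the force and the opening at its end, in the units of the state.
- bot.get_obs(): the state, without advancing time (a new reading comes with each control period).
- bot.capture(name): name is "scene" or "top" or "wrist"; returns a dict with "image" (384x512x3 uint8, red, green, blue), "mtx" (3x3 intrinsics, pixels), "k1" (the pictures are not rectified: a ray, as slopes to the right and down, at radius r is drawn at 1 + k1 r^2 times it, then the intrinsics apply), "R" (3x3) and "t" (3): a world point X has camera coordinates R X + t; the wrist camera has in their place "tool_from_camera" (4x4, takes a point from camera to tool coordinates, whose origin is the TCP and whose axes are the flange's). Camera axes: x right, y down, z forward; pixel columns grow to the right and rows downward; lengths in mm; the calibration is good to about 2 mm. A picture is of the moment at which its call begins: read the wrist's pose just before it. There is no depth.
- bot.close_job(): hands the job in, once; it reports no verdict.
The state is a dict: "t": time; "joints": joint angles; "joint_vel": joint speeds; "effort": joint torques, N m; "ee_pos": TCP position; "orientation": TCP orientation; "force": force on the tool from outside, world axes, zero at the start; "moment": the same for the moment, N m; "opening": finger opening in mm.
Only numpy, scipy, OpenCV 4.12 (cv2) and the standard library are available. Lean on these libraries where they do the work, as an engineer would, in place of code of your own. Each camera call takes 0.05 s, during which the arm holds its last target.

## Task

Get the load gauge ready for the next test: turn the knob on its sloping dial anticlockwise until the red peak pointer is fully home on its zero stop, while the platen is still empty. Then set the cream resin specimen down gently, upright and centred, on the round steel platen in front of the dial, and let go. Leave the black specimen and the steel test block where they are.

Things in the scene. Friction and masses are not known exactly. Their poses are not given: they have to be found in the camera images.
- gauge: Load gauge fixed to the bench; place and yaw vary. Grey base plate 230 (x) x 130 (y) x 12 mm; origin under the base's centre, z up, x from the platen in front to the console behind (away from the robot at yaw 0), y left. Round steel platen at x = -68, y = 0. Blue wedge console 124 mm wide, x = -15 to 110 mm, 38 mm high in front, 112 behind.
- platen_top (a point): Centre of the platen's flat top; axes as the gauge's. 44 mm across, 34 mm above the bench, free all round; the console's front wall, 38 mm high, is 55 mm behind this point.
- reset_knob (a joint): Knob and red pointer angle, rad. 0: on the zero stop (steel pin by the green mark), pointer to gauge +y, the scale's left end. Grows clockwise seen facing the dial, to 3.0; starts between 1.7 and 2.6. Hard stop at 0. Friction 0.04 N m, no spring: stays where left.
- knob_grip (a point): On the knob's axis, 22 mm out from the face. z: outward along the axis; y: along the bar grip to the pointer's tip; turns with the knob. Black bar grip 42 mm long (y), 12 mm wide (x), from 8 to 35 mm out from the face. Under it, up to 9 mm out, a round skirt 38 mm across; the flat red pointer reaches 44 mm from the axis, at most 4.5 mm out.
- specimen_cream: The specimen to load: cream resin puck with a light metal section on top, 30 mm across, 20 mm high, 19 to 34 g. Origin at the centre of its underside, z up. Lies on the bench near its front edge, between robot and gauge; which of three places in the row is random.
- specimen_black: Bystander: black resin puck 30 mm across, 16 mm high, origin at the centre of its underside. Not to be moved.
- test_block: Bystander: round steel test block 50 mm across, 10 mm high, origin at the centre of its underside. Not to be moved.
- dial_centre (a point): Where the knob's axis meets the white sloping dial face: x = 40, y = 0, z = 75 mm in the gauge's frame; axes as the gauge's. The face (128 x 124 mm) rises to the rear; its normal, which is the knob's axis, leans 35 degrees from vertical towards the front (gauge -x). A steel stop pin, 6 mm high, stands on the face 41 mm left of the axis.
- tester_tall: Obstacle: the tall hardness tester fixed on the bench to the left of the gauge, 0.87 m high, solid; origin under its centre. It fills about x 0.43 to 1.03 m, y 0.12 to 0.38 m (base frame); its handwheel's bars, 0.2 m up, reach out to y = 0.09 m. A straight sweep from the robot's left to the gauge runs into it: draw the arm in first.
- tester_diamond: Obstacle: the second hardness tester, fixed on the bench to the right, 0.64 m high; origin under its centre. Its body begins at y = -0.43 m (base frame) and x = 0.43 m; its black camera box overhangs the bench at x 0.53 to 0.60, y -0.31 to -0.44, 0.40 to 0.49 m up, and its eyepiece juts out to x = 0.34 m at y = -0.5, 0.45 m up.
Not all that is in view belongs to the job. What is shaped like the specimen_cream but orange or yellow is not meant.

How it is judged:
By the outcome, as a careful person would: the job done as asked, in the order asked, and still so for the second after the job is handed in, with the robot touching nothing.
It also fails if it takes over 67 s, if anything falls off the work surface, if the arm or the gripper's body presses on something with over 40 N, if the wrist force passes 120 N, or if a joint passes its speed limit or range.

## Working session

There is one attempt and no reset: what is moved stays moved. The work goes in short steps, Python scripts to look and compute and a shell command to move; the robot and the scene stay as the last step left them, time stands still between calls to the robot, and variables do not carry over. Pictures are saved under pics/ and viewed, and the job is handed in when it is done.

```bash
ls; mkdir -p pics
python3 - <<'E'
from station import bot
import cv2
o=bot.get_obs();print(o)
for n in ("scene","top","wrist"):
    c=bot.capture(n);cv2.imwrite(f"pics/{n}0.png",c["image"][:,:,::-1])
    print(n,{k:(v.tolist() if hasattr(v,'tolist') else v) for k,v in c.items() if k!="image"})
E
```

```text
pics
{'t': 0.0, 'joints': array([-1.26150719e+00,  2.07466731e-01,  1.54298034e+00, -2.27386338e-05,
        1.39349510e+00, -1.50513687e-01]), 'joint_vel': array([-6.96304241e-04,  4.72606162e-05,  2.34047933e-03,  2.53522348e-04,
       -1.05282884e-03,  2.48557520e-04]), 'effort': array([-2.09371472e-03, -3.83041513e+01, -2.91596568e+01, -3.25858764e-04,
        1.06267899e-02, -5.50849265e-06]), 'ee_pos': array([ 254.90792397, -514.55040325,  230.08671692]), 'orientation': array([ 9.73687735e-01,  2.27883337e-01, -1.04317018e-04, -1.17017206e-03]), 'force': array([ 0.10182013,  0.12992124, -0.23932219]), 'moment': array([ 0.00090799, -0.00444755,  0.00466814]), 'opening': 84.95977203112709}
scene {'mtx': [[493.9109187382696, 0.0, 266.0189094960752], [0.0, 493.9109187382696, 189.80068545646725], [0.0, 0.0, 1.0]], 'k1': -0.1246967664738926, 'R': [[-0.8476756325612506, -0.5300585842268289, 0.021998164681018707], [-0.3110003023360655, 0.4629066160218582, -0.8300579960400766], [0.4297962702359799, -0.7104613727224315, -0.5572430385034872]], 't': [415.76711272576784, 311.66057390926466
[... 209 characters left out ...]
97903344725226, 0.0069521399147025615], [-0.9971335864409041, 0.018699211472870573, -0.07331405241693717], [0.07316868145301166, -0.008344254647044368, -0.9972846722319629]], 't': [-117.16893054099283, 551.799299506244, 1197.831708272755]}
wrist {'mtx': [[268.6152777769939, 0.0, 258.83973006989896], [0.0, 268.6152777769939, 196.58002877949176], [0.0, 0.0, 1.0]], 'k1': -0.06352268959527108, 'tool_from_camera': [[-0.0006188719256713325, -0.957772014478886, -0.2875280599847523, 74.67198236877044], [0.9999998084850438, -0.0005942437920882169, -0.000172928281542075, 0.5265474812737869], [-5.235896124226701e-06, -0.28752811193928723, 0.9577721988120207, -142.53078939133437], [0.0, 0.0, 0.0, 1.0]]}
```

View pics/scene0.png

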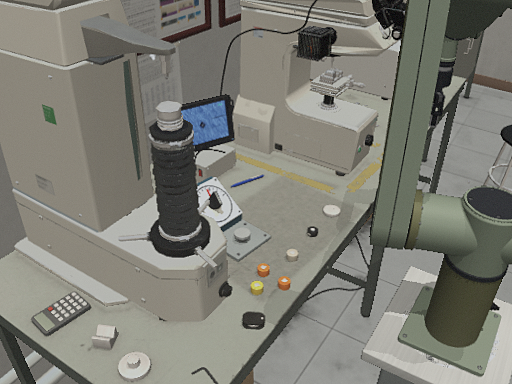

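View pics/top0.png

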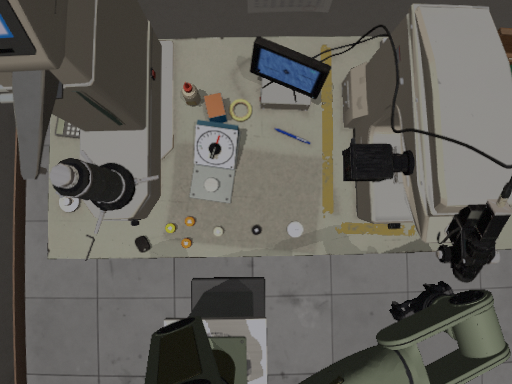

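View pics/wrist0.png

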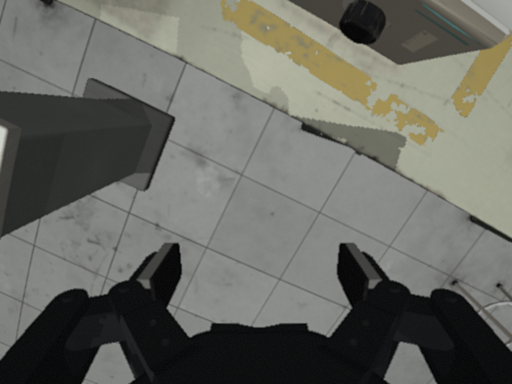

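The top view shows the gauge (dial about (216,148), platen (212,185)), the cream puck at (218,231), the black one at (256,230) and the steel block at (295,229). The yellow and orange pucks are to the left. I'll zoom in and measure.

```bash
cat > h.py <<'E'
import numpy as np, cv2
from scipy.spatial.transform import Rotation as Ro
from station import bot
def cap(n):
    o=bot.get_obs(); c=bot.capture(n)
    if n=="wrist":
        T=np.array(c["tool_from_camera"]); Rw=Ro.from_quat(o["orientation"]).as_matrix()
        Rc=Rw@T[:3,:3]; p=Rw@T[:3,3]+o["ee_pos"]
    else:
        Rc=np.array(c["R"]).T; p=-Rc@np.array(c["t"])
    return dict(im=c["image"],K=np.array(c["mtx"]),k1=c["k1"],R=Rc,p=p)
def ray(c,uv):
    d=cv2.undistortPoints(np.array([[uv]],float),c["K"],np.array([c["k1"],0,0,0.]))[0,0]
    v=c["R"]@np.array([d[0],d[1],1]); return c["p"],v/np.linalg.norm(v)
def onz(c,uv,z):
    p,v=ray(c,uv); return p+v*(z-p[2])/v[2]
def onplane(c,uv,q,n):
    p,v=ray(c,uv); return p+v*((q-p)@n)/(v@n)
def proj(c,X):
    x=c["R"].T@(np.array(X,float)-c["p"]); s=x[:2]/x[2]; s=s*(1+c["k1"]*(s@s)); return c["K"][:2,:2]@s+c["K"][:2,2]
def save(c,name,roi=None,z=1):
    im=c["im"][:,:,::-1]
    if roi: x0,y0,x1,y1=roi; im=im[y0:y1,x0:x1]
    cv2.imwrite("pics/"+name,cv2.resize(im,None,fx=z,fy=z,interpolation=cv2.INTER_CUBIC))
def blobs(c,mask,amin=10):
    n,l,s,ce=cv2.connectedComponentsWithStats(mask.astype(np.uint8))
    return [(ce[i].round(2).tolist(),s[i].tolist()) for i in range(1,n) if s[i][4]>=amin]
E
python3 - <<'E'
from h import *
t=cap("top");save(t,"top1.png",(150,110,320,250),4)
s=cap("scene");save(s,"scene1.png",(180,160,350,300),4)
hsv=cv2.cvtColor(t["im"],cv2.COLOR_RGB2HSV).astype(int)
for u in [(212,185),(218,231),(256,230),(295,229),(216,148)]:
    print(u,onz(t,u,20),hsv[u[1],u[0]])
E
```

```text
(212, 185) [563.71382845   1.44890764  20.        ] [ 26  11 161]
(218, 231) [422.31024321 -15.15982746  20.        ] [120   3 164]
(256, 230) [ 423.185771   -131.34763661   20.        ] [114   8 167]
(295, 229) [ 423.79472755 -250.81714375   20.        ] [120   8 154]
(216, 148) [678.72399674 -12.18289906  20.        ] [135  30  17]
```

View pics/top1.png

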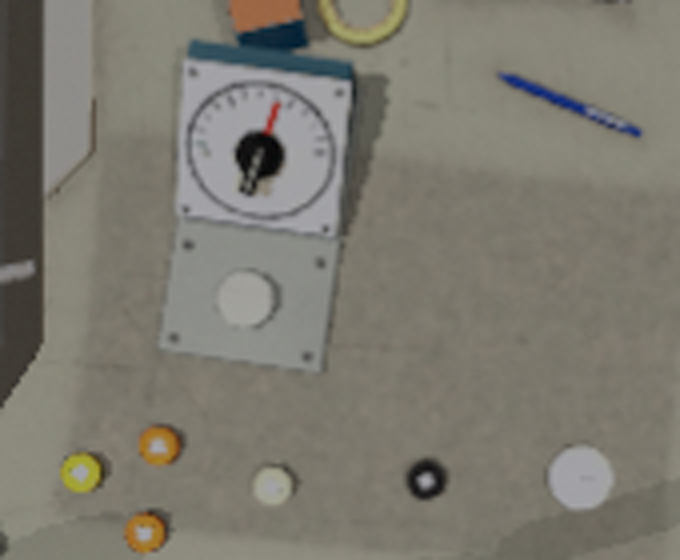

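View pics/scene1.png

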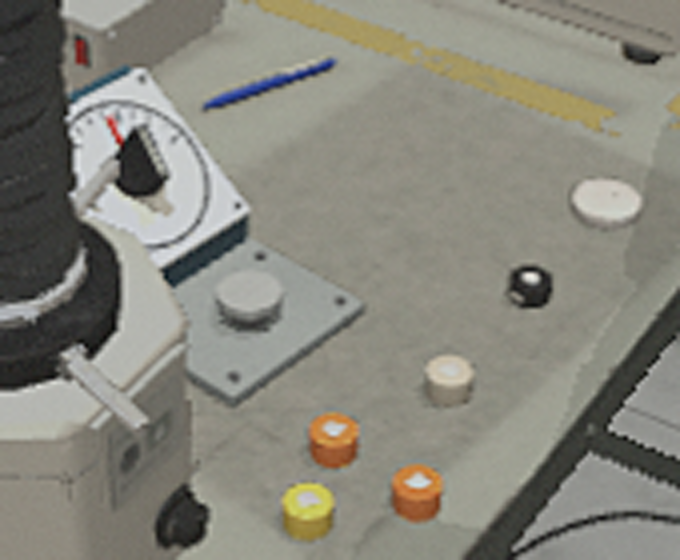

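Gauge is slightly yawed (clockwise in the picture); the pointer is just right of straight upslope. Cream puck is in the left place of the row. I'll compute the poses now.

Run:
```python
from h import *
t=cap("top"); s=cap("scene")
f=lambda x,y:(150+(x-1.5)/4,110+(y-1.5)/4)
g=lambda x,y:(180+(x-1.5)/4,160+(y-1.5)/4)
print("platen top",onz(t,f(246,298),34),"scene",onz(s,g(250,293),34))
fl,fr=onz(t,f(160,348),12),onz(t,f(322,370),12)
print("front",fl,fr,np.linalg.norm(fl-fr),"yaw",np.arctan2(*(fl-fr)[[1,0]])-np.pi/2)
# dial ring centre
D=onz(t,f(261,149),75);print("dial",D, onz(s,g(140,174),75))
P=onz(t,f(246,298),34)
print("platen-dial",np.linalg.norm((D-P)[:2]),np.arctan2(D[1]-P[1],D[0]-P[0]))
# blobs of top dial corners
for z,(a,b) in [(112,(187,58)),(112,(354,76)),(38,(178,217)),(38,(338,238))]: print(z,onz(t,f(a,b),z))
hsv=cv2.cvtColor(t["im"],cv2.COLOR_RGB2HSV).astype(int)
r=((hsv[...,0]<8)|(hsv[...,0]>170))&(hsv[...,1]>110)
print([b for b in blobs(t,r,3) if 190<b[0][0]<250 and 120<b[0][1]<170])
print("cream",onz(t,f(274,484),20),onz(s,g(449,368),20))
print("black",onz(t,f(427,478),16),onz(s,g(530,277),16)); print("block",onz(t,f(581,477),10),onz(s,g(607,200),10))
```

```text
platen top [565.24713942   2.71688558  34.        ] scene [560.16293692   8.30182382  34.        ]
front [529.58766755  72.04763433  12.        ] [510.25119826 -53.18402578  12.        ] 126.71569650275165 yaw -0.15319579081495416
dial [672.28602033 -13.64334526  75.        ] [665.13235444 -14.11595798  75.        ]
platen-dial 108.28194300379661 -0.15167001711990946
112 [733.18283156  35.90017999 112.        ]
112 [717.51261155 -84.50238676 112.        ]
38 [627.85960583  53.58241803  38.        ]
38 [609.38746663 -68.20394647  38.        ]
[([217.33, 139.67], [216, 136, 4, 8, 12])]
cream [423.44598322 -15.55849349  20.        ] [421.38575392 -13.24211526  20.        ]
black [ 425.71619629 -132.59563472   16.        ] [ 423.69552069 -129.73564544   16.        ]
block [ 423.88724328 -251.53669557   10.        ] [ 421.7364955  -247.65227054   10.        ]
```

```bash
python3 - <<'E'
from h import *
t=cap("top"); D=np.array([671.5,-13.7,75]); y=-0.152
ex=np.array([np.cos(y),np.sin(y),0]);ey=np.array([-np.sin(y),np.cos(y),0]);ez=np.array([0,0,1.])
n=ez*np.cos(np.radians(35))-ex*np.sin(np.radians(35)); up=ex*np.cos(np.radians(35))+ez*np.sin(np.radians(35))
for uv in [(217.33,139.67),(218.9,135.7)]:
    Q=onplane(t,uv,D+n*4,n)-D
    print(Q@ey,Q@up,np.arctan2(Q@up,-(Q@-ey)) , "theta",np.arctan2(Q@up,Q@ey))
E
python3 -m jog '[{"translation":[40,50,0],"turn":-0.1,"jaw":0},{"translation":[40,50,0],"turn":-0.1,"jaw":0},{"translation":[40,50,0],"turn":-0.1,"jaw":0},{"translation":[40,50,0],"turn":-0.1,"jaw":0},{"translation":[40,50,0],"turn":-0.1,"jaw":0},{"translation":[40,50,0],"turn":-0.1,"jaw":0},{"translation":[40,50,0],"turn":-0.1,"jaw":0},{"translation":[40,50,0],"turn":-0.1,"jaw":0},{"translation":[30,50,0],"turn":0,"jaw":0},{"translation":[0,30,0],"turn":0,"jaw":0},{"translation":[0,0,0],"turn":0,"jaw":0}]'
python3 - <<'E'
from h import *
w=cap("wrist");save(w,"w1.png",None,1.5);o=bot.get_obs();print(o["ee_pos"],o["orientation"],o["joints"])
E
```

```text
-6.0933571022803354 26.850587911474307 1.793952435662331 theta 1.793952435662331
-9.815537937828504 40.012539011144504 1.8113574859447807 theta 1.8113574859447807
t: 1.78
ee_pos: [597.6, -42.4, 231.0]
orientation: [0.986, -0.167, -0.0, -0.0]
force: [-1.1, -0.2, 0.7]
opening: 85.3
[597.49305053 -44.00872315 231.13348444] [ 9.85750882e-01 -1.68211547e-01 -1.11583535e-04  2.49259959e-04] [-2.17632492e-01  2.57467357e-01  1.47976728e+00 -5.15888447e-04
  1.40455672e+00  1.69127943e+00]
```

View pics/w1.png

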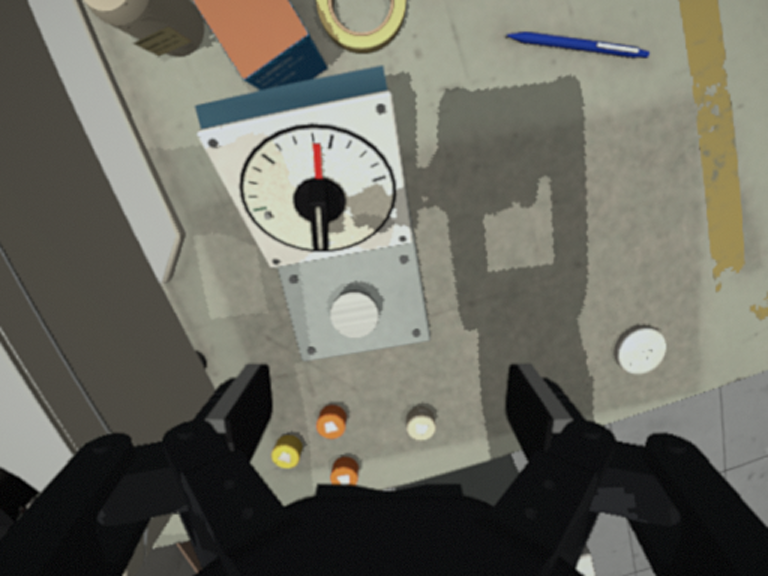

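The wrist view shows the platen at (355,315), the dial ring centre near (318,188), the bar from (319,200) to (320,248), and cream at (420,427) (all in 1.5x pixels). Next I'll cross-check these against the top view.

Run:
```python
from h import *
w=cap("wrist");f=lambda x,y:((x+.5)/1.5-.5,(y+.5)/1.5-.5)
print("platen",onz(w,f(355,315),34));print("dial ring",onz(w,f(318,188),75));print("cream top",onz(w,f(421,424),20))
P=np.array([564.5,4,34]);y=-0.152;ex=np.array([np.cos(y),np.sin(y),0])
top=P+ex*(68+20)+[0,0,70];print("bar top expected",top,"px",proj(w,top)*1.5)
print("plate corners",[onz(w,f(*q),12)[:2] for q in [(302,359),(428,339)]])
```

```text
platen [5.64309581e+02 1.19888931e-01 3.40000000e+01]
dial ring [676.44530422 -17.22984502  75.        ]
cream top [427.14707379 -18.53397578  20.        ]
bar top expected [651.48537974  -9.32455295 104.        ] px [313.48842769 229.3259655 ]
plate corners [array([531.83381455,  70.48801142]), array([510.95685287, -53.47920602])]
```

```bash
python3 -m jog '[{"translation":[30,16,-20],"turn":-0.04,"jaw":183},{"translation":[28.5,15.5,-30],"turn":-0.04,"jaw":183},{"translation":[0,0,-30],"turn":0,"jaw":183},{"translation":[0,0,0],"turn":0,"jaw":183},{"translation":[0,0,0],"turn":0,"jaw":183},{"translation":[0,0,0],"turn":0,"jaw":183}]'
python3 - <<'E'
from h import *
w=cap("wrist");save(w,"w2.png",None,1.5);o=bot.get_obs();print(o["ee_pos"],o["orientation"],o["opening"])
t=cap("top");save(t,"t2.png",(150,90,280,250),4)
E
```

```text
t: 2.62
ee_pos: [657.2, -14.3, 153.7]
orientation: [0.978, -0.209, 0.002, -0.0]
force: [-0.1, -0.0, -0.5]
opening: 24.2
[657.07562989 -14.0770381  153.59105606] [ 9.77931477e-01 -2.08917508e-01  1.86888358e-03 -9.63521460e-05] 24.42028725420718
```

View pics/w2.png

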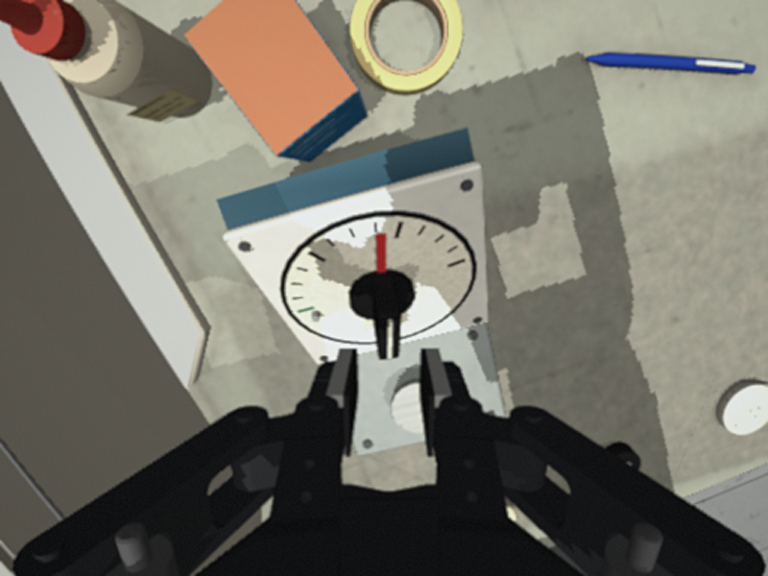

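Jaws straddle the bar symmetrically in the picture (pads at x≈350 and 430, bar at 388). Descending over it.

```bash
python3 -m jog '[{"translation":[0,0,-20],"turn":0,"jaw":183},{"translation":[0,0,-15],"turn":0,"jaw":183},{"translation":[0,0,-12],"turn":0,"jaw":183},{"translation":[0,0,0],"turn":0,"jaw":183}]'
python3 -m jog '[{"translation":[0,0,-6],"turn":0,"jaw":183},{"translation":[0,0,-5],"turn":0,"jaw":183},{"translation":[0,0,0],"turn":0,"jaw":183}]'
python3 - <<'E'
from h import *
w=cap("wrist");save(w,"w3.png",None,1.5);o=bot.get_obs();print(o["ee_pos"],o["force"],o["moment"],o["opening"])
E
```

```text
t: 3.22
ee_pos: [654.4, -13.1, 101.7]
orientation: [0.978, -0.209, -0.002, 0.0]
force: [-0.1, 0.4, 0.7]
opening: 23.9
t: 3.6
ee_pos: [655.8, -13.3, 92.9]
orientation: [0.978, -0.209, -0.0, -0.0]
force: [0.3, 0.4, -0.1]
opening: 24.1
[655.99423737 -13.36736412  93.26417347] [-0.36407187  0.26189715 -0.01775827] [0.04048751 0.02310467 0.02360902] 24.304376898502987
```

View pics/w3.png

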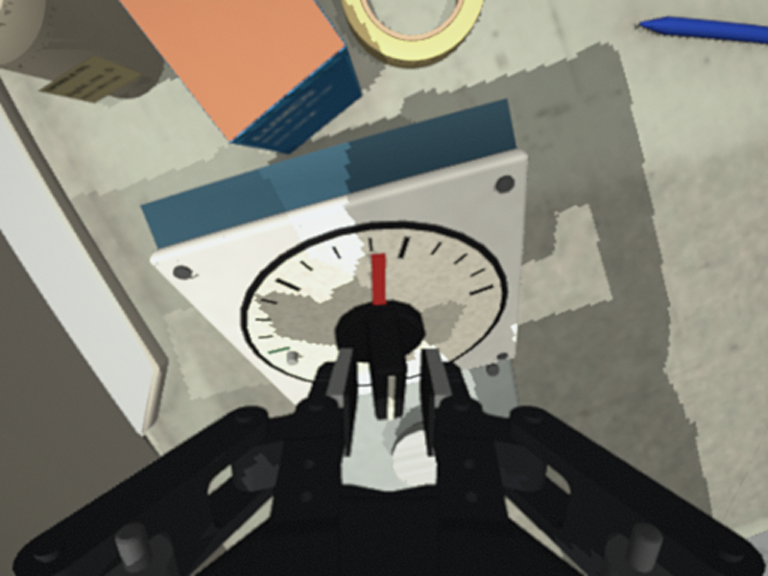

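The bar is between the pads with no contact force. Turning anticlockwise.

```bash
python3 -m jog '[{"translation":[0,0,0],"turn":0.12,"jaw":183},{"translation":[0,0,0],"turn":0.12,"jaw":183},{"translation":[0,0,0],"turn":0.12,"jaw":183},{"translation":[0,0,0],"turn":0.12,"jaw":183},{"translation":[0,0,0],"turn":0.12,"jaw":183},{"translation":[0,0,0],"turn":0.12,"jaw":183},{"translation":[0,0,0],"turn":0,"jaw":183}]'
python3 - <<'E'
from h import *
w=cap("wrist");save(w,"w4.png",None,1.2);o=bot.get_obs();print(o["ee_pos"],o["force"],o["moment"],o["opening"])
E
```

```text
t: 4.53
ee_pos: [656.5, -12.8, 93.6]
orientation: [0.989, 0.149, 0.001, -0.0]
force: [1.3, 1.5, -0.1]
opening: 24.2
[656.45497908 -12.86379714  93.601749  ] [ 1.52928753  1.33566171 -1.07879604] [ 0.36053003 -0.24085653 -0.03716945] 23.935261337686136
```

View pics/w4.png

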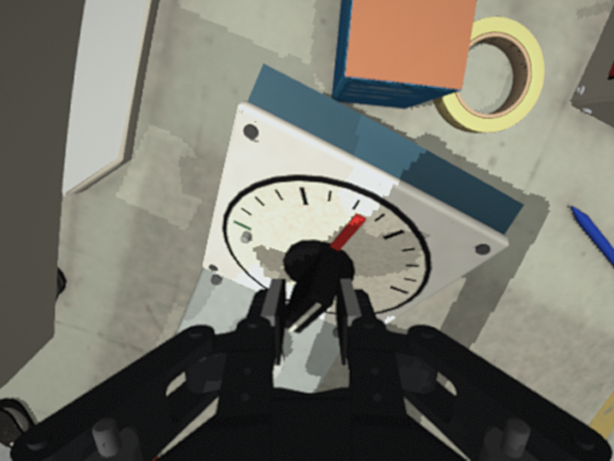

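The pads now push the bar, and the pointer sits between the upslope ticks. Continuing.

```bash
python3 -m jog '[{"translation":[0,0,0],"turn":0.12,"jaw":183},{"translation":[0,0,0],"turn":0.12,"jaw":183},{"translation":[0,0,0],"turn":0.12,"jaw":183},{"translation":[0,0,0],"turn":0.12,"jaw":183},{"translation":[0,0,0],"turn":0.12,"jaw":183},{"translation":[0,0,0],"turn":0,"jaw":183}]'
python3 - <<'E'
from h import *
w=cap("wrist");save(w,"w5.png",None,1.2);o=bot.get_obs();print(o["ee_pos"],o["force"],o["moment"],o["opening"])
E
```

```text
t: 5.32
ee_pos: [655.7, -12.4, 93.2]
orientation: [0.901, 0.434, -0.0, -0.001]
force: [0.0, 3.6, 0.4]
opening: 24.1
[655.68475393 -12.5805081   93.22586236] [-0.26007624  4.50215972 -1.01264687] [ 0.59910593  0.05870456 -0.10686803] 24.216055935183576
```

View pics/w5.png

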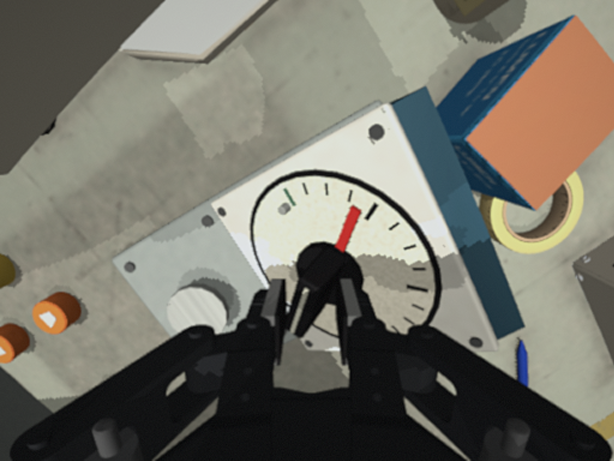

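Working: the pointer is now short of the first bold tick, and the pin at (284,209) is ahead. More.

```bash
python3 -m jog '[{"translation":[0,0,0],"turn":0.12,"jaw":183},{"translation":[0,0,0],"turn":0.12,"jaw":183},{"translation":[0,0,0],"turn":0.12,"jaw":183},{"translation":[0,0,0],"turn":0.12,"jaw":183},{"translation":[0,0,0],"turn":0,"jaw":183}]'
python3 - <<'E'
from h import *
w=cap("wrist");save(w,"w6.png",None,1.2);o=bot.get_obs();print(o["ee_pos"],o["force"],o["moment"],o["opening"])
E
```

```text
t: 6.0
ee_pos: [654.9, -12.9, 93.4]
orientation: [0.772, 0.636, -0.001, -0.001]
force: [-3.1, 4.5, 2.7]
opening: 24.1
[655.04280246 -12.99228532  93.45662856] [-4.21987634  3.12008413  3.98434798] [ 0.57966412  0.69385578 -0.07263098] 24.018889716019473
```

View pics/w6.png

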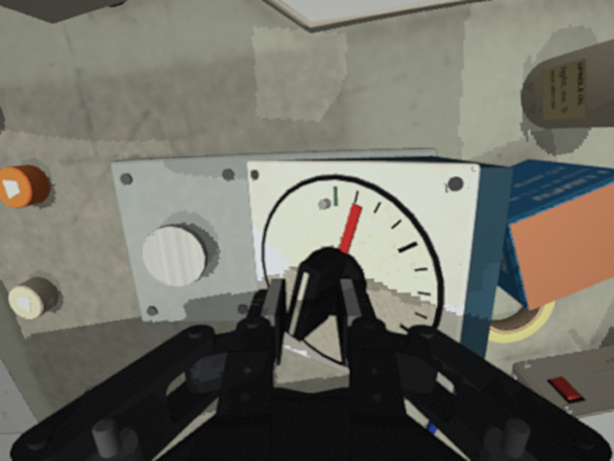

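The pointer is one minor tick from the pin at (324,204). Smaller steps now.

```bash
python3 -m jog '[{"translation":[0,0,0],"turn":0.1,"jaw":183},{"translation":[0,0,0],"turn":0.1,"jaw":183},{"translation":[0,0,0],"turn":0,"jaw":183}]'
python3 -m jog '[{"translation":[0,0,0],"turn":0.06,"jaw":183},{"translation":[0,0,0],"turn":0,"jaw":183}]'
python3 - <<'E'
from h import *
w=cap("wrist");save(w,"w7.png",None,1.2);o=bot.get_obs();print(o["ee_pos"],o["force"],o["moment"],o["opening"])
E
```

```text
t: 6.42
ee_pos: [654.8, -13.4, 93.3]
orientation: [0.705, 0.71, -0.001, -0.001]
force: [-4.9, 2.3, 3.6]
opening: 24.4
t: 6.68
ee_pos: [654.7, -13.5, 93.2]
orientation: [0.683, 0.73, -0.001, -0.001]
force: [-5.1, 2.1, 3.3]
opening: 23.9
[654.73613554 -13.51539317  93.22940616] [-4.49732107  1.99466457  2.87995097] [ 0.40346072  0.82181956 -0.06230062] 24.566234912707
```

View pics/w7.png

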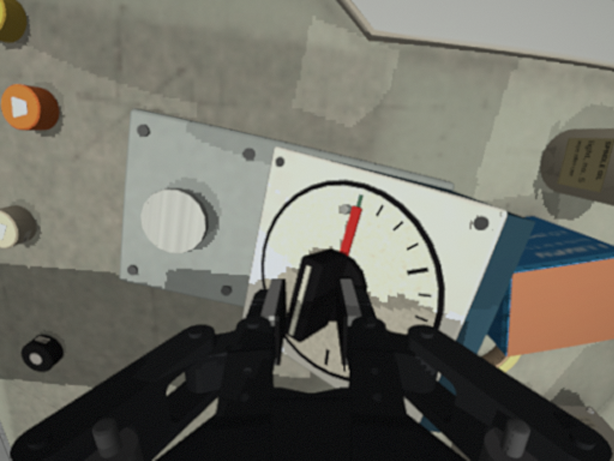

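The pointer nearly meets the pin. Fine steps until the moment shows the stop.

```bash
for i in 1; do python3 -m jog '[{"translation":[0,0,0],"turn":0.05,"jaw":183},{"translation":[0,0,0],"turn":0,"jaw":183}]'; python3 -c "
from h import *
o=bot.get_obs();print(o['moment'],o['force'],o['opening'])"; python3 -m jog '[{"translation":[0,0,0],"turn":0.05,"jaw":183},{"translation":[0,0,0],"turn":0,"jaw":183}]';done
python3 - <<'E'
from h import *
o=bot.get_obs();print(o["ee_pos"],o["force"],o["moment"],o["opening"])
w=cap("wrist");save(w,"w8.png",(220,100,400,300),4)
E
```

```text
t: 6.98
ee_pos: [654.4, -13.3, 93.1]
orientation: [0.665, 0.747, -0.001, -0.001]
force: [-5.7, 2.6, 4.2]
opening: 24.0
[ 0.41622216  0.92349664 -0.03340414] [-5.70652067  2.63155583  4.18782408] 23.95054846754402
t: 7.22
ee_pos: [654.2, -13.1, 93.1]
orientation: [0.646, 0.763, -0.001, -0.002]
force: [-5.8, 3.8, 3.8]
opening: 24.3
[654.19789353 -13.06316248  93.14463825] [-5.82771556  3.84045262  3.76780322] [ 0.54711389  1.03456395 -0.22099743] 24.276404478379984
```

View pics/w8.png

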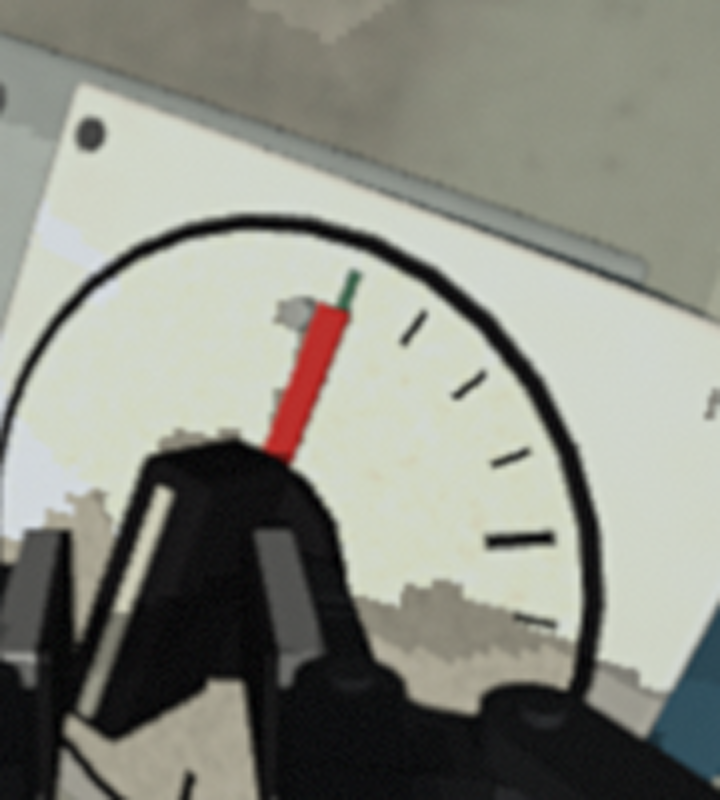

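The pointer lies against the pin and covers the green mark, and Mz has risen to -0.22. One more nudge to confirm.

```bash
python3 -m jog '[{"translation":[0,0,0],"turn":0.04,"jaw":183},{"translation":[0,0,0],"turn":0,"jaw":183}]'
python3 - <<'E'
from h import *
o=bot.get_obs();print(o["ee_pos"],o["force"],o["moment"],o["opening"])
E
```

```text
t: 7.52
ee_pos: [654.1, -12.8, 93.3]
orientation: [0.631, 0.776, -0.001, -0.002]
force: [-4.9, 3.7, 5.2]
opening: 24.1
[654.11956236 -12.8300656   93.26908445] [-4.8874907   3.70013004  5.24172734] [ 0.68052037  1.0433232  -0.34213671] 24.128725514432457
```

```bash
python3 -m jog '[{"translation":[0,0,0],"turn":0.04,"jaw":183},{"translation":[0,0,0],"turn":0,"jaw":183}]'
python3 -c "
from h import *
o=bot.get_obs();print(o['moment'],o['force'],o['opening'])"
python3 -m jog '[{"translation":[0,0,0],"turn":-0.1,"jaw":183},{"translation":[0,0,0],"turn":-0.1,"jaw":183},{"translation":[0,0,0],"turn":-0.08,"jaw":175},{"translation":[0,0,0],"turn":0,"jaw":175}]'
python3 - <<'E'
from h import *
o=bot.get_obs();print(o["ee_pos"],o["force"],o["moment"],o["opening"])
w=cap("wrist");save(w,"w9.png",(220,100,400,300),4)
E
```

```text
t: 7.78
ee_pos: [654.1, -12.8, 93.4]
orientation: [0.615, 0.788, -0.001, -0.002]
force: [-6.7, 4.3, 5.1]
opening: 24.2
[ 0.67707344  1.09143387 -0.62306123] [-6.74090972  4.27959135  5.07107645] 24.224393976913092
t: 8.28
ee_pos: [656.4, -14.4, 93.4]
orientation: [0.718, 0.696, -0.0, 0.001]
force: [0.0, 0.0, -0.3]
opening: 26.7
[656.44027539 -14.41780644  93.40888303] [ 0.04874091  0.02272001 -0.29655201] [-0.07695814  0.08442141  0.03326579] 26.655989141943227
```

View pics/w9.png

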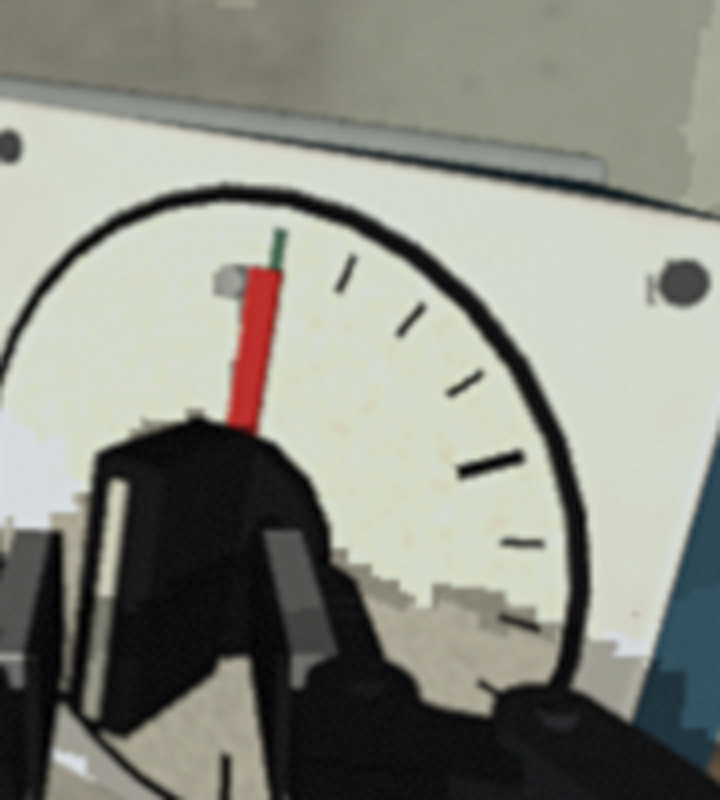

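Free of the knob, with the pointer against the pin and zero force. Now lifting and going over the cream puck.

```bash
python3 -m jog '[{"translation":[0,0,30],"turn":0,"jaw":175},{"translation":[0,0,40],"turn":0,"jaw":150},{"translation":[-10,0,20],"turn":-0.16,"jaw":0},{"translation":[-30,0,0],"turn":-0.16,"jaw":0},{"translation":[-30,0,0],"turn":-0.16,"jaw":0},{"translation":[-30,0,0],"turn":-0.16,"jaw":0},{"translation":[-30,0,0],"turn":-0.16,"jaw":0},{"translation":[-30,0,-10],"turn":-0.16,"jaw":0},{"translation":[-30,0,-20],"turn":-0.16,"jaw":0},{"translation":[-25,0,-20],"turn":-0.16,"jaw":0},{"translation":[-15,0,0],"turn":-0.16,"jaw":0},{"translation":[0,0,0],"turn":-0.16,"jaw":0}]'
python3 -m jog '[{"translation":[0,0,0],"turn":-0.1,"jaw":0},{"translation":[0,0,0],"turn":0,"jaw":0}]'
python3 - <<'E'
from h import *
w=cap("wrist");save(w,"w10.png",None,1.5);o=bot.get_obs();print(o["ee_pos"],o["orientation"],o["opening"])
t=cap("top");save(t,"t10.png",(150,90,320,250),4)
E
```

```text
t: 9.82
ee_pos: [424.9, -13.7, 133.0]
orientation: [0.999, -0.033, -0.0, 0.0]
force: [0.7, 0.6, -0.2]
opening: 85.7
t: 10.07
ee_pos: [426.4, -13.8, 133.6]
orientation: [0.997, -0.079, 0.001, 0.0]
force: [-0.1, 0.5, 0.5]
opening: 85.6
[426.37200729 -13.72950968 133.5719008 ] [ 9.96861880e-01 -7.91582149e-02  5.28933889e-04  2.98811296e-04] 85.92866261570673
```

View pics/w10.png

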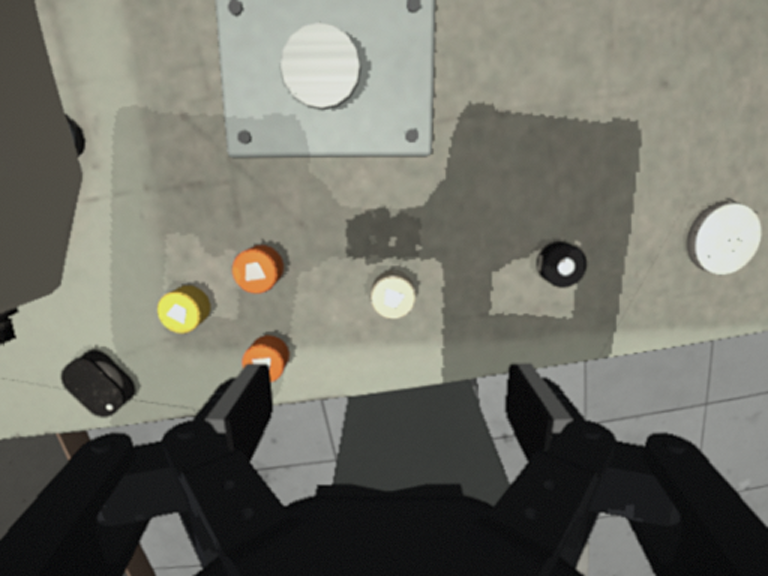

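View pics/t10.png

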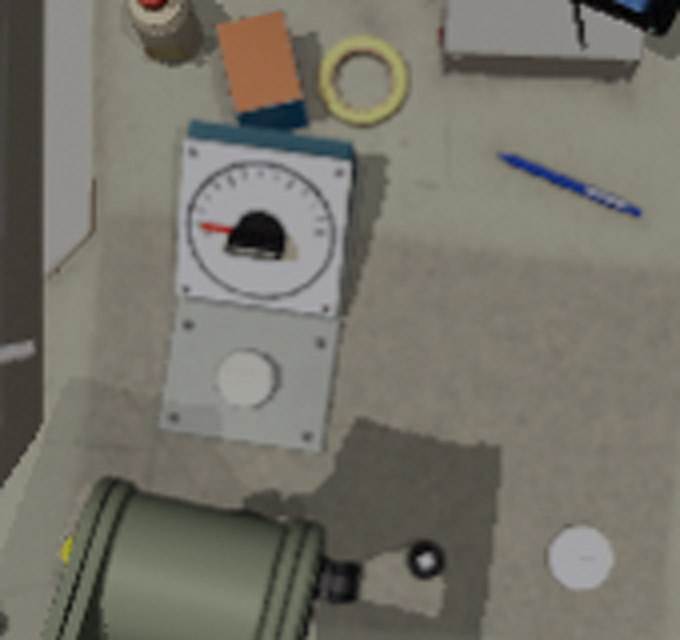

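The top view confirms the pointer at the left end. In the wrist view the cream top is at (394,296) and the platen at (320,65), both in 1.5x pixels.

Run:
```python
from h import *
w=cap("wrist");f=lambda x,y:((x+.5)/1.5-.5,(y+.5)/1.5-.5)
hsv=cv2.cvtColor(w["im"],cv2.COLOR_RGB2HSV).astype(int)
C=onz(w,f(394,295),20);P=onz(w,f(320,65),34)
print("cream",C,"platen",P,P-C)
for a in [(371,296),(416,296)]: print(onz(w,f(*a),19))
for a in [(281,65),(359,65)]: print(onz(w,f(*a),33))
print("oranges",onz(w,f(257,268),20),onz(w,f(266,360),20))
```

```text
cream [423.80842326 -16.50881688  20.        ] platen [564.02282746   2.58230206  34.        ] [140.21440419  19.09111894  14.        ]
[425.25528702  -1.23213913  19.        ]
[420.49654751 -30.84946293  19.        ]
[568.04526826  23.92732313  33.        ]
[560.70257465 -18.43041791  33.        ]
oranges [456.27211729  69.19392917  20.        ] [390.97302626  79.64148202  20.        ]
```

Sizes check (30 and 43 mm). Cream is at (423.7,-16) and the platen at (564.6,2.7). Descending with a half-open jaw.

```bash
python3 -m jog '[{"translation":[-2,-2.2,-30],"turn":0,"jaw":90},{"translation":[0,0,-35],"turn":0,"jaw":90},{"translation":[0,0,-30],"turn":0,"jaw":90},{"translation":[0,0,-15],"turn":0,"jaw":90},{"translation":[0,0,0],"turn":0,"jaw":90},{"translation":[0,0,0],"turn":0,"jaw":90}]' 20
python3 - <<'E'
from h import *
w=cap("wrist");save(w,"w11.png",None,1.5)
print(np.mean([bot.get_obs()["ee_pos"] for _ in range(5)],0),bot.get_obs()["opening"])
E
```

```text
t: 10.98
ee_pos: [425.2, -15.9, 24.3]
orientation: [0.997, -0.08, 0.001, 0.0]
force: [0.2, 0.0, 0.1]
opening: 55.5
[425.36659772 -15.86404956  24.45847731] 55.18653608485869
```

View pics/w11.png

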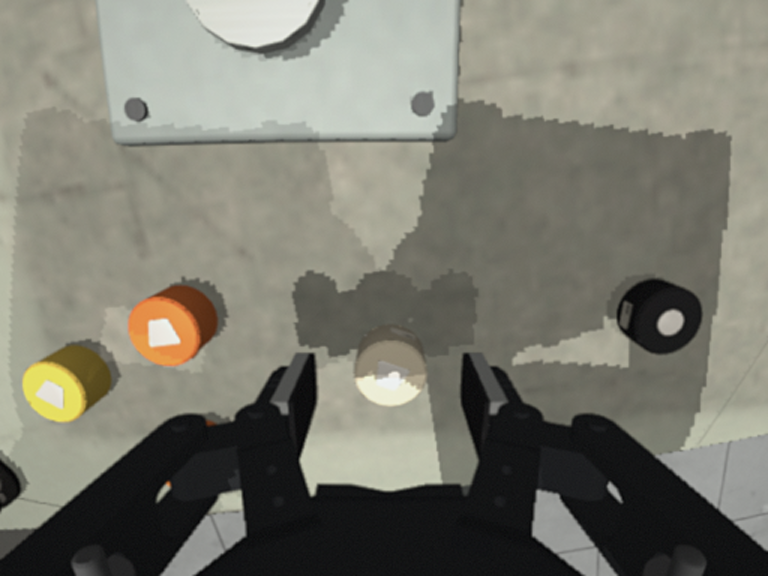

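Puck is centred between the pads (390 vs 388). Descend and close.

```bash
python3 - <<'E'
from h import *
w=cap("wrist");f=lambda x,y:((x+.5)/1.5-.5,(y+.5)/1.5-.5)
print(onz(w,f(390,366),20))
E
python3 -m jog '[{"translation":[-1.5,0,-12],"turn":0,"jaw":90},{"translation":[0,0,-8],"turn":0,"jaw":90},{"translation":[0,0,0],"turn":0,"jaw":90}]' 20
python3 -m jog '[{"translation":[0,0,0],"turn":0,"jaw":130},{"translation":[0,0,0],"turn":0,"jaw":160},{"translation":[0,0,0],"turn":0,"jaw":190},{"translation":[0,0,0],"turn":0,"jaw":190},{"translation":[0,0,0],"turn":0,"jaw":190},{"translation":[0,0,0],"turn":0,"jaw":190}]' 25
python3 -c "
from h import *
print(np.mean([bot.get_obs()['ee_pos'] for _ in range(5)],0))"
```

```text
[426.10873186 -16.16523172  20.        ]
t: 11.45
ee_pos: [421.4, -15.3, 2.3]
orientation: [0.997, -0.08, -0.001, -0.0]
force: [-0.0, 1.1, -0.6]
opening: 55.3
t: 12.2
ee_pos: [422.9, -15.6, 3.6]
orientation: [0.997, -0.08, 0.0, 0.0]
force: [-0.3, -0.2, 5.1]
opening: 28.2
[422.8550706  -15.59975713   3.60805861]
```

```bash
python3 -m jog '[{"translation":[0,0,15],"turn":0,"jaw":190},{"translation":[0,0,30],"turn":0,"jaw":190},{"translation":[0,0,30],"turn":0,"jaw":190},{"translation":[0,0,0],"turn":0,"jaw":190},{"translation":[0,0,0],"turn":0,"jaw":190}]' 25
python3 - <<'E'
from h import *
w=cap("wrist");save(w,"w12.png",(160,180,360,330),4)
o=bot.get_obs();print(o["ee_pos"],o["orientation"],o["force"],o["opening"])
E
```

```text
t: 12.82
ee_pos: [421.9, -15.4, 78.0]
orientation: [0.997, -0.08, -0.0, -0.0]
force: [-1.2, -0.2, -0.5]
opening: 28.7
[421.46021445 -15.32597257  77.48287783] [ 9.96792614e-01 -8.00220749e-02 -9.65871692e-04 -1.39554996e-04] [-0.18900946 -0.04652288  0.59176337] 28.564478815051046
```

View pics/w12.png

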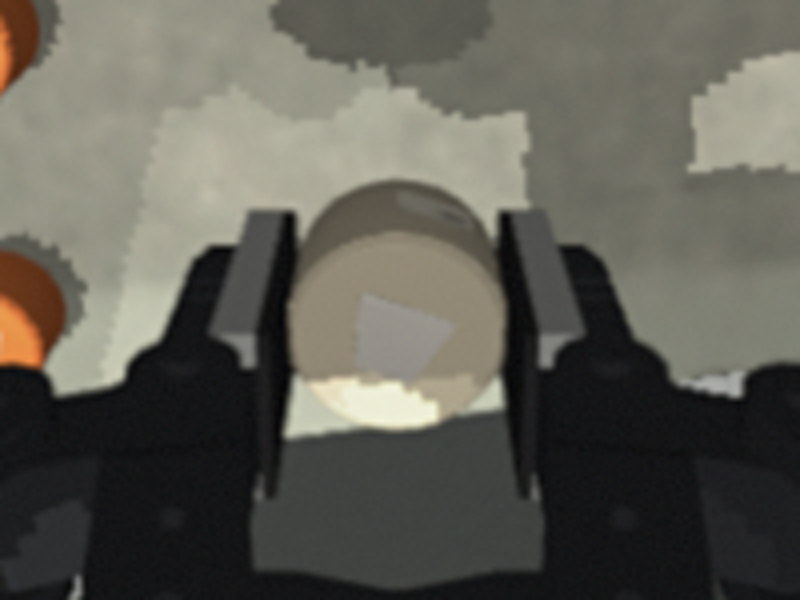

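Held upright; puck top centre is at crop (398,330). Next, its offset from the TCP.

Run:
```python
from h import *
w=cap("wrist");p=np.mean([bot.get_obs()["ee_pos"] for _ in range(5)],0)
uv=(160+(398-1.5)/4,180+(330-1.5)/4)
C=onz(w,uv,p[2]+16.4);print(p,C,C-p)
for a in[(290,320),(506,320)]:
  print(onz(w,(160+(a[0]-1.5)/4,180+(a[1]-1.5)/4),p[2]+16.4))
# circle fit using rim: lower rim y=430, upper rim of top face y~232
for a in[(398,430),(398,232)]:
  print(onz(w,(160+(a[0]-1.5)/4,180+(a[1]-1.5)/4),p[2]+16.4)-p)
```

```text
[421.28580887 -15.27847759  77.22654509] [421.87732315 -15.12677324  93.62654509] [ 0.59151427  0.15170435 16.4       ]
[425.63404699  -1.21353259  93.62654509]
[421.04900672 -29.51330052  93.62654509]
[-14.89982767   2.65950288  16.4       ]
[14.74916349 -2.14035672 16.4       ]
```

```bash
python3 -m jog '[{"translation":[20,3,10],"turn":0,"jaw":190},{"translation":[30,4,0],"turn":0,"jaw":190},{"translation":[30,4,0],"turn":0,"jaw":190},{"translation":[30,4,0],"turn":0,"jaw":190},{"translation":[23,2,-10],"turn":0,"jaw":190},{"translation":[10,1,0],"turn":0,"jaw":190},{"translation":[0,0,0],"turn":0,"jaw":190},{"translation":[0,0,0],"turn":0,"jaw":190}]'
python3 - <<'E'
from h import *
p=np.mean([bot.get_obs()["ee_pos"] for _ in range(5)],0)
print(p)
w=cap("wrist");save(w,"w13.png",None,1.5)
s=cap("scene");save(s,"s13.png",(180,180,330,300),5)
t=cap("top");save(t,"t13.png",(150,90,280,250),4)
E
```

```text
t: 13.92
ee_pos: [564.4, 2.5, 78.0]
orientation: [0.997, -0.08, -0.001, -0.0]
force: [-0.9, 0.6, 0.1]
opening: 28.5
[564.4435159    2.4753917   78.01108195]
```

View pics/w13.png

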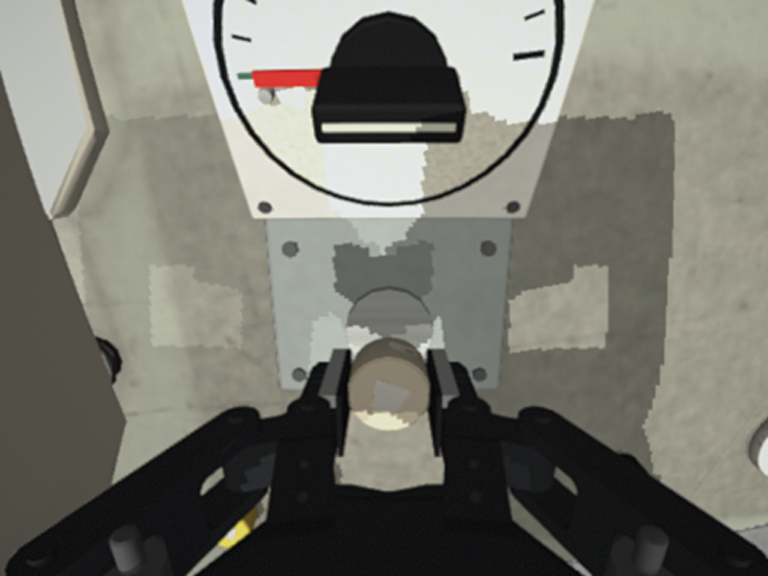

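View pics/s13.png

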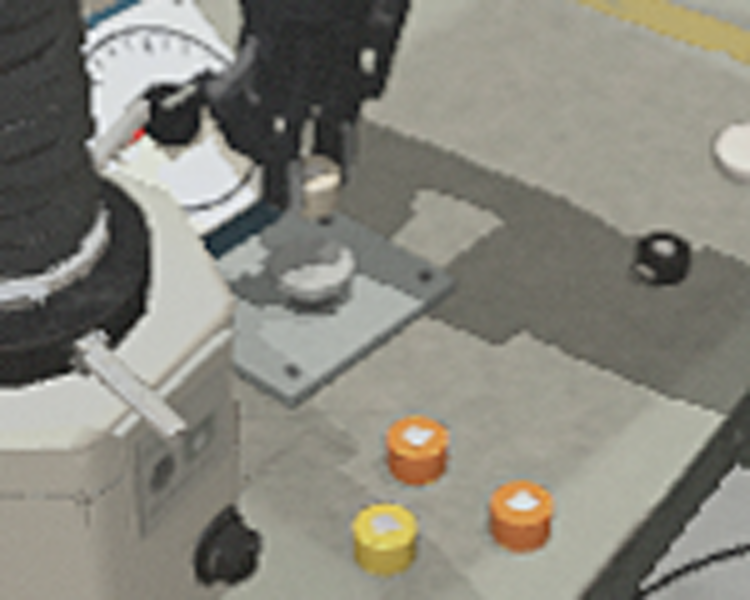

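View pics/t13.png

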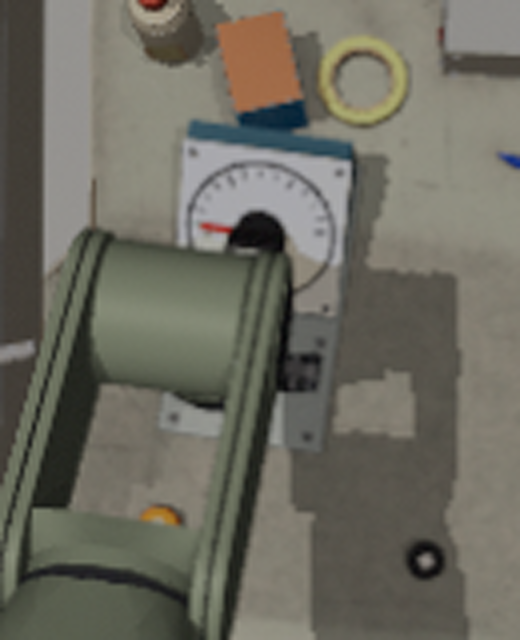

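Laterally aligned (platen 389.5, puck 389); the pointer is still home against the pin at (266,96). Fore-aft check from the rear rim at (390,288), then lower.

```bash
python3 - <<'E'
from h import *
w=cap("wrist");f=lambda x,y:((x+.5)/1.5-.5,(y+.5)/1.5-.5)
y=-.152;e=np.array([np.cos(y),np.sin(y),0])
r=onz(w,f(390,288),34);print("platen from rear rim",r-22*e)
print("puck", (onz(w,f(389,430),94.4)+onz(w,f(389,356),94.4))/2)
E
python3 -m jog '[{"translation":[0,0,-15],"turn":0,"jaw":190},{"translation":[0,0,-13],"turn":0,"jaw":190},{"translation":[0,0,0],"turn":0,"jaw":190},{"translation":[0,0,0],"turn":0,"jaw":190}]'
python3 - <<'E'
from h import *
print(np.mean([bot.get_obs()["ee_pos"] for _ in range(5)],0))
w=cap("wrist");save(w,"w14.png",(160,150,360,300),4)
s=cap("scene");save(s,"s14.png",(210,200,280,260),10)
E
```

```text
platen from rear rim [564.96391137   1.89421661  34.        ]
puck [564.8074464    2.65378825  94.4       ]
t: 14.62
ee_pos: [565.4, 2.5, 49.9]
orientation: [0.997, -0.08, -0.0, -0.0]
force: [0.4, -0.7, 0.0]
opening: 28.8
[565.36903098   2.45150856  49.89942432]
```

View pics/w14.png

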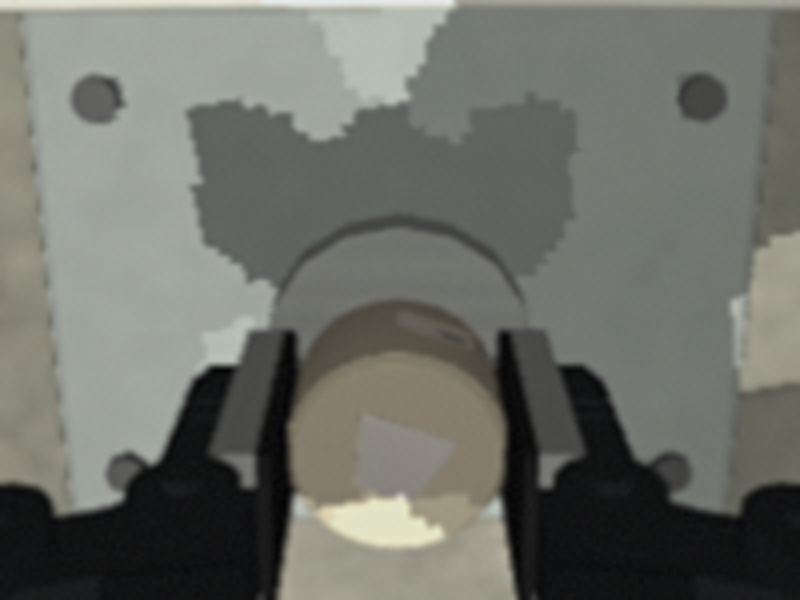

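View pics/s14.png

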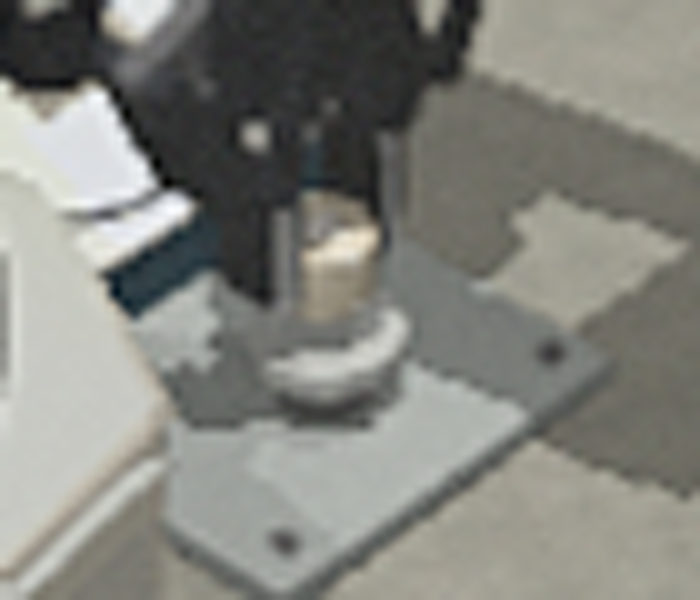

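Centred: the platen rim spans 274–524 and the puck 290–506 (centres 399 and 398). Lowering gently.

```bash
python3 - <<'E'
from h import *
w=cap("wrist");g=lambda x,y:(160+(x-1.5)/4,150+(y-1.5)/4)
y=-.152;e=np.array([np.cos(y),np.sin(y),0])
print("platen",onz(w,g(399,227),34)-22*e,"puck by bottom rear rim",onz(w,g(398,300),46.3)-15*e)
E
python3 -m jog '[{"translation":[0,0,-6],"turn":0,"jaw":190},{"translation":[0,0,-4],"turn":0,"jaw":190},{"translation":[0,0,0],"turn":0,"jaw":190},{"translation":[0,0,0],"turn":0,"jaw":190}]'
python3 -m jog '[{"translation":[0,0,-1],"turn":0,"jaw":190},{"translation":[0,0,0],"turn":0,"jaw":190}]'
python3 -c "
from h import *
O=[bot.get_obs() for _ in range(5)]
print(np.mean([o['ee_pos'] for o in O],0),np.mean([o['force'] for o in O],0))"
```

```text
platen [564.5086802    2.53703521  34.        ] puck by bottom rear rim [564.36344612   2.78744686  46.3       ]
t: 15.28
ee_pos: [565.5, 2.4, 40.2]
orientation: [0.997, -0.08, -0.0, 0.0]
force: [-0.2, -0.0, -0.8]
opening: 28.7
t: 15.52
ee_pos: [565.5, 2.4, 39.3]
orientation: [0.997, -0.08, 0.0, 0.0]
force: [0.1, -0.1, -0.2]
opening: 28.6
[565.52014546   2.42865129  39.29345491] [ 0.09887473 -0.06387385 -0.17683264]
```

```bash
python3 -m jog '[{"translation":[0,0,-0.8],"turn":0,"jaw":190},{"translation":[0,0,0],"turn":0,"jaw":190}]'
python3 -m jog '[{"translation":[0,0,-0.5],"turn":0,"jaw":190},{"translation":[0,0,0],"turn":0,"jaw":190}]'
python3 -m jog '[{"translation":[0,0,-0.5],"turn":0,"jaw":190},{"translation":[0,0,0],"turn":0,"jaw":190}]'
```

```text
t: 15.78
ee_pos: [565.4, 2.4, 38.4]
orientation: [0.997, -0.08, -0.0, -0.0]
force: [-1.0, 0.8, -0.7]
opening: 28.5
t: 16.02
ee_pos: [565.5, 2.4, 37.9]
orientation: [0.997, -0.08, -0.0, -0.0]
force: [-0.0, -1.0, -0.4]
opening: 28.5
t: 16.27
ee_pos: [565.6, 2.4, 37.7]
orientation: [0.997, -0.08, 0.0, 0.0]
force: [-0.2, 0.7, 1.9]
opening: 28.6
```

```bash
python3 -m jog '[{"translation":[0,0,-0.4],"turn":0,"jaw":190},{"translation":[0,0,0],"turn":0,"jaw":190}]'
python3 -c "
from h import *
O=[bot.get_obs() for _ in range(5)]
print(np.mean([o['ee_pos'] for o in O],0),np.mean([o['force'] for o in O],0))"
```

```text
t: 16.52
ee_pos: [565.6, 2.5, 37.7]
orientation: [0.997, -0.08, 0.0, 0.0]
force: [-2.0, 0.2, 4.8]
opening: 28.3
[565.58533794   2.45354166  37.65464426] [-2.04387735  0.22513503  4.79066207]
```

Seated at about 5 N. Releasing gradually.

```bash
python3 -m jog '[{"translation":[0,0,0],"turn":0,"jaw":165},{"translation":[0,0,0],"turn":0,"jaw":155},{"translation":[0,0,0],"turn":0,"jaw":140},{"translation":[0,0,0],"turn":0,"jaw":110},{"translation":[0,0,0],"turn":0,"jaw":100},{"translation":[0,0,0],"turn":0,"jaw":100}]'
python3 - <<'E'
from h import *
w=cap("wrist");save(w,"w15.png",(160,150,360,300),4);o=bot.get_obs();print(o["force"],o["opening"])
E
```

```text
t: 17.27
ee_pos: [565.5, 2.4, 37.1]
orientation: [0.997, -0.08, 0.0, 0.0]
force: [-0.8, 0.3, -0.3]
opening: 52.1
[-0.31054968  0.00844835 -1.15961502] 51.68257867882828
```

View pics/w15.png

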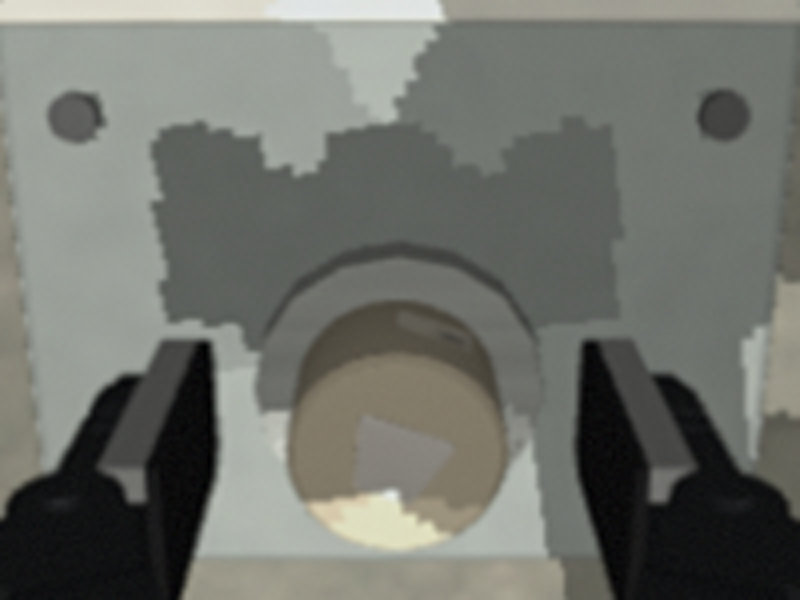

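The puck stands free on the platen (puck 290–506, platen 256–542). I'll lift and retreat for a clear look.

```bash
python3 -m jog '[{"translation":[0,0,10],"turn":0,"jaw":100},{"translation":[0,0,25],"turn":0,"jaw":100},{"translation":[0,0,40],"turn":0,"jaw":60},{"translation":[-10,0,40],"turn":0,"jaw":0},{"translation":[-30,-20,20],"turn":0,"jaw":0},{"translation":[-30,-40,10],"turn":0,"jaw":0},{"translation":[-30,-50,0],"turn":0,"jaw":0},{"translation":[-20,-50,0],"turn":0,"jaw":0},{"translation":[0,-50,0],"turn":0,"jaw":0},{"translation":[0,-30,0],"turn":0,"jaw":0},{"translation":[0,0,0],"turn":0,"jaw":0},{"translation":[0,0,0],"turn":0,"jaw":0}]'
python3 - <<'E'
from h import *
t=cap("top");save(t,"t16.png",(150,110,320,250),4)
s=cap("scene");save(s,"s16.png",(180,160,350,300),4)
E
```

```text
t: 18.82
ee_pos: [445.4, -236.8, 182.3]
orientation: [0.997, -0.08, -0.0, -0.0]
force: [-0.2, -0.4, -0.2]
opening: 85.0
```

View pics/t16.png

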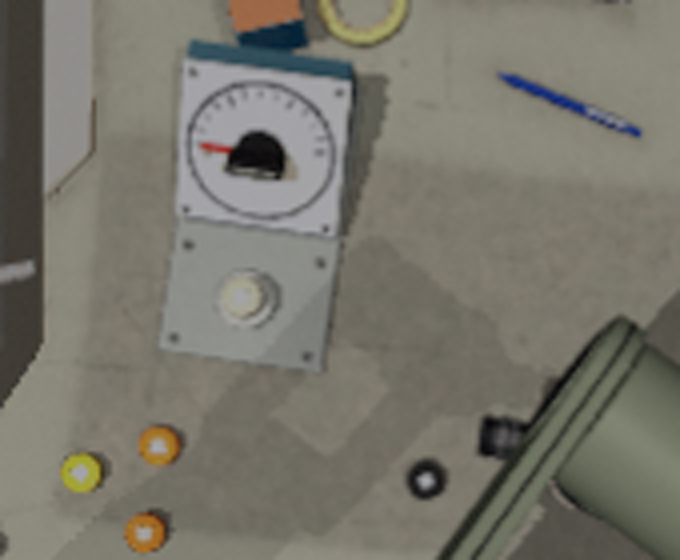

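View pics/s16.png

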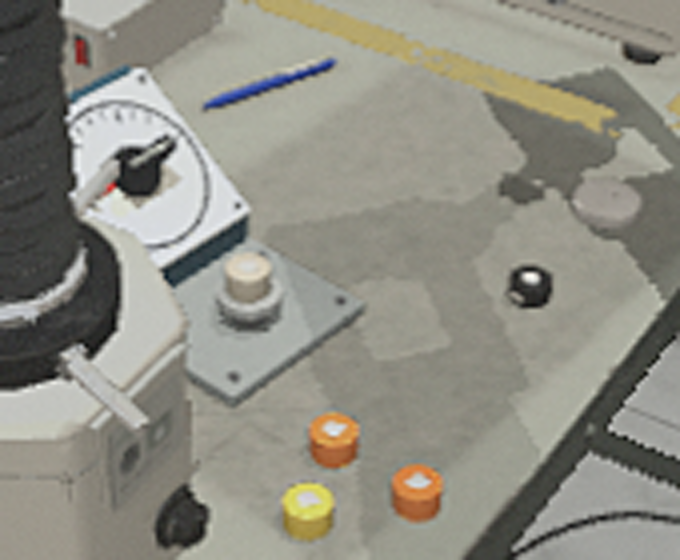

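The puck stands upright on the platen and the bystanders look unmoved. One numeric centring check.

Run:
```python
from h import *
t=cap("top");s=cap("scene");f=lambda x,y:(150+(x-1.5)/4,110+(y-1.5)/4);g=lambda x,y:(180+(x-1.5)/4,160+(y-1.5)/4)
a=onz(t,f(241.5,295),54);b=onz(t,f(246.5,298),34);print(a,b,a-b)
a=onz(s,g(248,262),54);b=onz(s,g(250,293),34);print(a,b,a-b)
bot.close_job()
```

```text
[565.81902578   4.0652467   54.        ] [565.23993909   2.33580723  34.        ] [ 0.5790867   1.72943947 20.        ]
[565.32580388   2.84441343  54.        ] [560.16293692   8.30182382  34.        ] [ 5.16286696 -5.45741038 20.        ]
the job is handed in; nothing more can be done
```

I zeroed the dial and then set the cream specimen on the empty platen. The job is handed in, at about 19 s of the 67 s allowed.

- **Knob:** I straddled the bar grip with the jaws and turned it anticlockwise until the turning moment climbed at the stop. The pictures show the red pointer against the pin by the green mark, and it was still there after the placing.
- **Specimen:** I gripped the cream puck at 25 N, lowered it until it seated at about 5 N, and let go. The last views show it upright and free on the platen, with the arm well clear.
- **Bystanders:** The last pictures show the black specimen and the steel block where they were; I judged this by eye and did not measure it.

**Centring checks:**

| Check | Offset from platen centre | When |
|---|---|---|
| Wrist camera | about 0.3 mm | just before the puck touched down |
| Top camera | about 1.8 mm | after release |
| Scene camera | about 7.5 mm | after release |

The scene camera disagrees with the other two. I think the error is in my reading of the platen there: it is the same off reading I got at the start with the platen empty. That camera's reading of the puck alone, (565.3, 2.8), matches the platen centre found by the other cameras, about (564.6, 2.6).

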